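# Load the inspection carousel in order

## Task

Load the two yellow printed discs into the blue carousel in order: turn the carousel by its orange posts until the empty pocket marked with one white dot faces the loading lane, and push the disc nearer the carousel along the lane until it is fully home in that pocket; then turn the carousel until the two-dot pocket faces the lane and push the other disc fully home in that one. Leave both discs flat in their pockets, let go of everything, and do not disturb the other things on the bench.

Things in the scene. Friction and masses are not known exactly. Their poses are not given: they have to be found in the camera images.
- station: Fixed grey board 250 x 490 mm, 3 mm thick, flat on the bench, carrying a loading lane and a round carousel. Origin: on the carousel's vertical axis at bench height; z up. The lane's centre line is the station's y axis (x = 0), from its open end at y = -350 mm to the carousel's rim at y = -113 mm; discs travel towards +y, to the carousel.
- lane_mouth (a point): Centre of the lane's floor at the carousel end (station y = -113 mm), 14 mm above the bench. The lane is white, 52 mm wide, between two aluminium rails 8 mm thick whose tops are 38 mm above the bench, as high as the discs' tops: a disc in it can be pushed from behind with closed fingers but not grasped.
- hub_top (a point): Top centre of the carousel's black hub (radius 52 mm, top 37 mm above the bench). The carousel is 224 mm across with five pockets 72 degrees apart, open outwards, each 54 mm wide, floor 13 mm and blue walls 37 mm above the bench. White dots on the hub, one to five, number them, rising clockwise seen from above. Three to five hold white discs, clipped fast.
- carousel (a joint): Angle of the carousel about its vertical axis (rad), growing anticlockwise seen from above: 0 when the one-dot pocket faces the lane, 1.257 (72 degrees) when the two-dot pocket faces it. It turns freely both ways and stays where it is left (dry friction, 0.12 N m).
- post (a point): Orange upright post between the one-dot and two-dot pockets: point on its centre line half-way up, 55 mm above the bench. 14 mm in diameter, 88 mm from the carousel's axis, from 37 to 73 mm above the bench; 36 degrees clockwise from the one-dot pocket. A like post stands between every two pockets. Push or pinch a post to turn the carousel.
- pocket_one (a point): Where the centre of a disc is when it is fully home in the one-dot pocket, against the hub: 75 mm from the carousel's axis, 25 mm above the bench. It moves with the carousel.
- pocket_two (a point): The same for the two-dot pocket, 72 degrees clockwise from the one-dot pocket.
- first_center (a point): Centre of the yellow disc that starts nearer the carousel: 46 mm in diameter, 24 mm high, about 30 g, lying flat in the lane. Goes into the one-dot pocket.
- second_center (a point): Centre of the other yellow disc, the same, about 100 to 140 mm behind the first in the lane. Goes into the two-dot pocket.
- bracket: Bystander: green printed angle bracket 50 x 30 x 35 mm lying on the station's board beside the lane. Leave alone.
- cup_print: Bystander: green printed cup 32 mm across, 26 mm high, on the station's board beside the lane. Leave alone.
- scraper: Bystander: scraper 220 mm long lying on the bench to the robot's right. Leave alone.
- cutters: Bystander: cutters with blue handles, 125 mm long, lying on the bench to the robot's right. Leave alone.
- nozzle_jar: Bystander: small glass jar 48 mm across, 55 mm high, to the robot's left. Leave alone.
- spool: Bystander: filament spool 200 mm across, 62 mm high, lying flat to the robot's left. Leave alone.
Mind the look-alikes: they are no part of the job. What is shaped like the part that bears second_center but pink or red is not meant.

How it is judged:
By the outcome, as a careful person would: the job done as asked, in the order asked, and still so for the second after the job is handed in, with the robot touching nothing.
It also fails if it takes over 70 s, if anything falls off the work surface, if the arm or the gripper's body presses on something with over 40 N, if the wrist force passes 120 N, or if a joint passes its speed limit or range.

## Robot

A 6-joint arm with a two-finger parallel gripper is mounted at the origin on the work surface. World frame = base frame: x ahead of the robot, y to its left, z up, the work surface at z = 0. Lengths are in m, angles in rad, forces in N, time in s.
With the tool pointing down it reaches from about 0.35 to 0.975 m from the base axis. Payload 7.1 kg.
Tool frame: the origin (TCP) lies midway between the tips of the shut fingers; the grasp point (between the pads) lies 19 mm behind it; z points along the fingers, x is the direction in which the jaws open and shut, and the axes are right-handed (so a half turn about z gives the same grasp; the last joint's range is limited). The gripper opens to 88 mm and grips with 3 to 60 N. Pads are 20 mm wide; open, the fingers measure 115 mm over their backs; the gripper's body (75 mm by 178 mm) begins 61 mm behind the grasp point.
Start: joints at [-1.26, 0.423, 1.63, -0, 1.089, -0.019], TCP at [0.202, -0.591, 0.223] pointing down, gripper open.
Joint ranges: [-3, 3], [-0.9, 2.11], [0.09, 2.58], [-1.31, 4.45], [0.11, 2.69], [-2.54, 2.54]. Speed limits (rad/s): [2.39, 2.39, 3.01, 3.14, 3.14, 3.14].

## Interface

Orientations are given as a unit quaternion [w, x, y, z].
In Python, from station import move_pose, movel, movej, command_gripper, wait, inverse_kinematics, read_camera, camera_info, MotionError, job_done, get_time, get_joint_pos, get_qvel, get_effort, get_tcp_pos, get_ee_rot, get_ft_force, get_ft_torque, get_grip_width gives the robot as it stands. Calls block until the motion is done:
- move_pose(position, orientation): joint-space move of the TCP to a pose.
- movel(position, frame=None, v=0.15, until_force=None): straight line of the TCP; frame=None keeps the orientation; v is the mean speed in m/s. With until_force (N) it stops when the force on the tool has changed by that much, and returns True; else False.
- movej(angles): joint-space move.
- command_gripper(opening): opening from 0.0 (shut) to 1.0 (fully open); the grip force is fixed at half the most; returns when the fingers have stopped.
- wait(seconds).
- inverse_kinematics(position, orientation): joint angles nearest the present ones, or None.
- read_camera(name): name is "side" or "top"; returns the picture (480x640x3 uint8, red, green, blue); there is no depth.
- camera_info(name): a dict with "intrinsics" (3x3 intrinsics, pixels), "T" (4x4, takes a point from camera to world coordinates). Camera axes: x right, y up, looking along -z (the intrinsics and any distortion apply to the point x, -y, -z); pixel columns grow to the right and rows downward; lengths in m; the calibration is good to about 2 mm. A picture is of the moment at which its call begins. camera_info takes no time and is no camera call.
A pose or a line that the arm cannot do raises MotionError and nothing moves.
- job_done(): hands the job in, once; it reports no verdict.
Readings, each from a call of its own:
- get_time(): time.
- get_joint_pos(): joint angles.
- get_qvel(): joint speeds.
- get_effort(): joint torques, N m.
- get_tcp_pos(): TCP position.
- get_ee_rot(): TCP orientation.
- get_ft_force(): force on the tool from outside, world axes, zero at the start.
- get_ft_torque(): the same for the moment, N m.
- get_grip_width(): opening from 0.0 (shut) to 1.0 (fully open).
Only numpy, scipy, OpenCV 4.12 (cv2) and the standard library are available. Lean on these libraries where they do the work, as an engineer would, in place of code of your own. Each camera call takes 0.05 s, during which the arm holds its last target.

## Working session

There is one attempt and no reset: what is moved stays moved. The work goes in short steps, each a Python script; the robot and the scene stay as the last script left them, time stands still between calls to the robot, and variables do not carry over. Pictures are saved under pics/ and viewed, and the job is handed in when it is done.

```bash
ls; mkdir -p pics
python3 - <<'E'
from station import *
import cv2,numpy as np
np.set_printoptions(precision=4,suppress=True)
for n in ("top","side"):
    im=read_camera(n); cv2.imwrite(f"pics/{n}0.png",im[:,:,::-1]); ci=camera_info(n); print(n,ci)
print(get_time(),get_ee_rot(),get_tcp_pos(),get_grip_width())
E
```

```text
pics
top {'intrinsics': array([[500.984 ,   0.    , 324.5198],
       [  0.    , 500.984 , 238.0392],
       [  0.    ,   0.    ,   1.    ]]), 'T': array([[-0.0288,  0.9829, -0.1817,  0.3746],
       [-0.9996, -0.028 ,  0.0075,  0.0034],
       [ 0.0023,  0.1818,  0.9833,  1.1074],
       [ 0.    ,  0.    ,  0.    ,  1.    ]])}
side {'intrinsics': array([[486.2959,   0.    , 311.7299],
       [  0.    , 486.2959, 240.5354],
       [  0.    ,   0.    ,   1.    ]]), 'T': array([[ 0.8746,  0.3075, -0.3749,  0.0646],
       [-0.4843,  0.5175, -0.7054, -0.9531],
       [-0.0229,  0.7985,  0.6015,  0.8755],
       [ 0.    ,  0.    ,  0.    ,  1.    ]])}
0.1 [-0.0004  0.8136 -0.5815 -0.0005] [ 0.2023 -0.5909  0.222 ] 0.9966358136011164
```

View pics/top0.png

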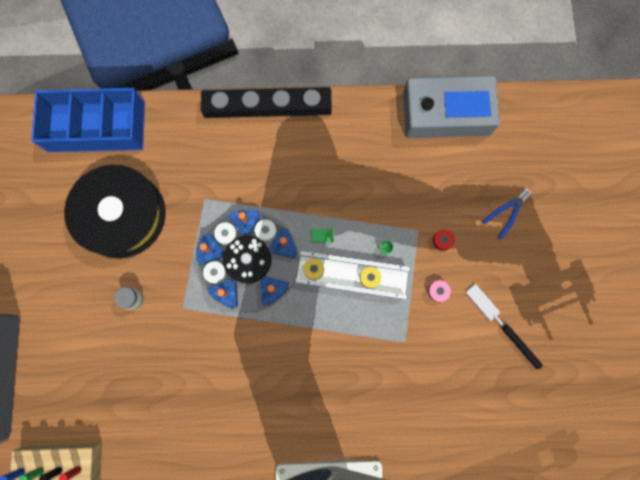

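View pics/side0.png

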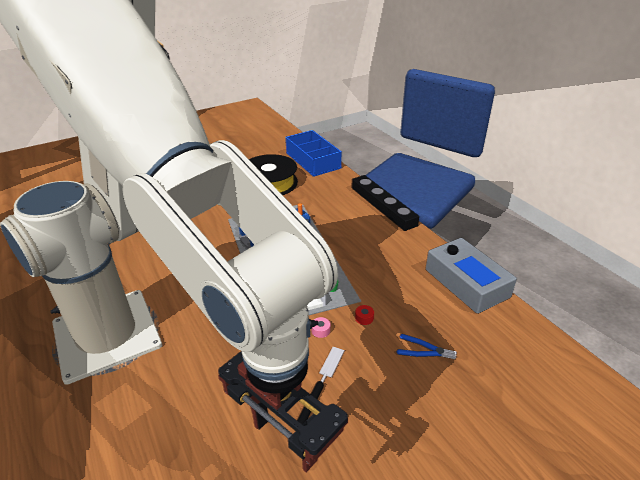

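Top view: the yellow discs sit in the lane at about (314,269) and (371,277), and the hub is near (246,260). The red (444,240) and pink (440,291) discs lie off the board, so they are the look-alikes. The yellow ones in the lane fit the description, so I'll confirm them in a crop.

```bash
cat > h.py <<'E'
from station import *
import cv2,numpy as np
np.set_printoptions(precision=4,suppress=True)
def unproj(name,u,v,z):
    c=camera_info(name);K=c["intrinsics"];T=np.array(c["T"])
    d=np.array([(u-K[0,2])/K[0,0],-(v-K[1,2])/K[1,1],-1]);d=T[:3,:3]@d
    o=T[:3,3];return o+d*(z-o[2])/d[2]
def proj(name,p):
    c=camera_info(name);K=c["intrinsics"];T=np.array(c["T"])
    q=T[:3,:3].T@(np.array(p)-T[:3,3]);return np.array([K[0,0]*q[0]/-q[2]+K[0,2],K[1,1]*-q[1]/-q[2]+K[1,2]])
def blobs(im,lo,hi,amin=15):
    hsv=cv2.cvtColor(im,cv2.COLOR_RGB2HSV);m=cv2.inRange(hsv,np.array(lo),np.array(hi))
    n,l,s,c=cv2.connectedComponentsWithStats(m)
    return [(c[i],s[i,4]) for i in range(1,n) if s[i,4]>=amin]
E
python3 - <<'E'
from h import *
im=cv2.imread("pics/top0.png")
c=im[190:350,180:460];cv2.imwrite("pics/crop0.png",cv2.resize(c,(800,457),interpolation=cv2.INTER_CUBIC))
rgb=im[:,:,::-1].copy()
for nm,lo,hi,z in (("yel",(20,120,90),(32,255,255),.038),("or",(5,170,120),(16,255,255),.06)):
    for c,a in blobs(rgb,lo,hi,6):
        if 190<c[0]<420 and 200<c[1]<345: print(nm,c,a,unproj("top",*c,z))
E
```

```text
yel [313.2179 268.6226] 257 [0.5061 0.0215 0.038 ]
yel [370.0614 277.1083] 277 [ 0.4843 -0.0997  0.038 ]
or [242.5926 216.3704] 27 [0.6202 0.1696 0.06  ]
or [283.25 240.95] 20 [0.5643 0.0833 0.06  ]
or [204.76 247.32] 25 [0.5553 0.2496 0.06  ]
or [271.05 288.75] 20 [0.4637 0.1101 0.06  ]
or [221.4783 292.2174] 23 [0.4594 0.2134 0.06  ]
```

View pics/crop0.png

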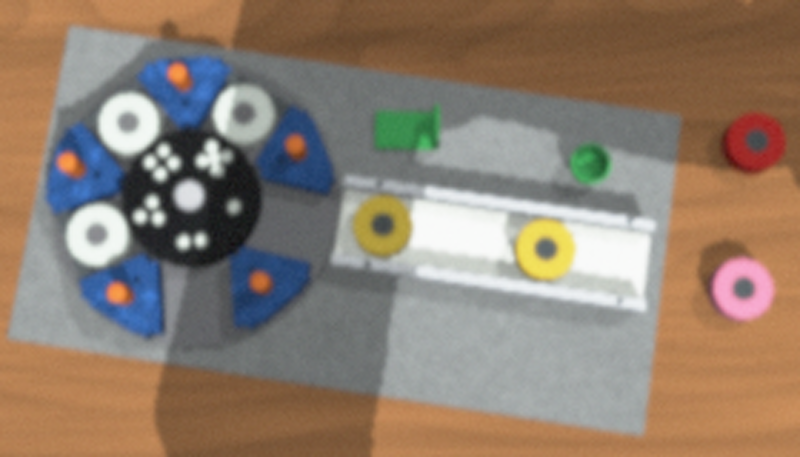

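```bash
cat >> h.py <<'E'
from scipy.optimize import least_squares
def carousel_fit(im,z=.06):
    P=[];
    for c,a in blobs(im,(5,170,120),(16,255,255),6):
        if 190<c[0]<420 and 200<c[1]<345: P.append(unproj("top",*c,z)[:2])
    P=np.array(P)
    return P
E
python3 - <<'E'
from h import *
im=cv2.imread("pics/top0.png")[:,:,::-1].copy()
P=carousel_fit(im)
# centre, phase
c0=np.array([.533,.165])
def res(q):
    r=[]
    for p in P:
        a=np.arctan2(*(p-q[:2])[::-1]); k=np.round((a-q[2])/(2*np.pi/5)); t=q[2]+k*2*np.pi/5
        r+=list(p-q[:2]-.088*np.array([np.cos(t),np.sin(t)]))
    return np.array(r)
best=min((least_squares(res,[*c0,t]) for t in np.linspace(0,1.2,6)),key=lambda s:s.cost)
print(best.x,np.degrees(best.x[2]),res(best.x))
C=best.x[:2]
cs=[unproj("top",180+x/2.857,190+y/2.857,.003)[:2] for x,y in ((70,27),(680,115),(642,435),(10,338))]
print(np.array(cs)); 
for i in range(4): d=cs[(i+1)%4]-cs[i]; print(np.linalg.norm(d),np.degrees(np.arctan2(d[1],d[0])))
# rails ends (z .038)
for x,y in ((347,182),(655,226),(335,262),(643,303)):
    print(unproj("top",180+x/2.857,190+y/2.857,.038))
print(unproj("top",180+189/2.857,190+195/2.857,.037), "hub")
for z,x,y in ((.037,233,206),(.037,182,241),(.037,202,240)):
    p=unproj("top",180+x/2.857,190+y/2.857,z)[:2]-C; print("dot",np.linalg.norm(p),np.degrees(np.arctan2(p[1],p[0])))
for p in ([.5061,.0215],[.4843,-.0997]):
    d=C-p; print(np.linalg.norm(d),np.degrees(np.arctan2(d[1],d[0])))
E
```

```text
[0.5326 0.1652 1.3062] 74.84045875073681 [-0.0002  0.      0.0004  0.0003 -0.0003 -0.0006 -0.0004  0.0001  0.0005
  0.0001]
[[ 0.6755  0.2651]
 [ 0.5904 -0.2157]
 [ 0.3449 -0.1715]
 [ 0.4314  0.3074]]
0.48827797617951696 -100.03513318396634
0.24947194204509257 169.79299127982995
0.48656600987720017 79.76263389882007
0.24775531073020124 -9.811589310469179
[0.5392 0.0461 0.038 ]
[ 0.4992 -0.1846  0.038 ]
[0.479  0.0563 0.038 ]
[ 0.4419 -0.1722  0.038 ]
[0.5328 0.1655 0.037 ] hub
dot 0.034071189056333565 -105.46172060647336
dot 0.03490764944138867 170.847563069075
dot 0.03542034332898003 -164.54126612200787
0.14608767506906986 79.55869516298131
0.26923202112581807 79.67059971970087
```

Crop: the one-dot pocket nearly faces the lane, the two-dot pocket is at the bottom, and the yellow discs are in the lane. The post fit residual is under 0.6 mm, the lane axis points at 79.8°, and the carousel stands at about -5°. So I need to turn it +5° by pinching the post between pockets one and two.

```bash
cat >> h.py <<'E'
C=np.array([.5326,.1652]); LANE=79.8
def q(phi):
    p=np.radians(phi)/2; return [0,np.cos(p),np.sin(p),0]
def post(th,r=.088): t=np.radians(th); return C+r*np.array([np.cos(t),np.sin(t)])
def lane(y,x=0):   # station -> world
    a=np.radians(LANE); e=np.array([np.cos(a),np.sin(a)]); return C+y*e+x*np.array([e[1],-e[0]])
def turn(th0,th1,n,z=.046,v=.08):
    for th in np.linspace(th0,th1,n+1)[1:]: movel([*post(th),z],q(th+90),v=v)
def measure(im):
    P=carousel_fit(im)
    def res(w):
        r=[]
        for p in P:
            a=np.arctan2(*(p-C)[::-1]); k=np.round((a-w[0])/(2*np.pi/5)); t=w[0]+k*2*np.pi/5
            r+=list(p-C-.088*np.array([np.cos(t),np.sin(t)]))
        return np.array(r)
    b=min((least_squares(res,[t]) for t in np.linspace(0,1.2,6)),key=lambda s:s.cost)
    ph=np.degrees(b.x[0]); off=(ph+36-(LANE+180))%72   # one pocket direction vs lane, mod 72
    return len(P), (off if off<36 else off-72), np.sqrt(b.cost), P
def shot(n,crop=True):
    im=read_camera("top"); c=im[190:350,180:460][:,:,::-1]
    cv2.imwrite(f"pics/{n}.png",cv2.resize(c,(800,457),interpolation=cv2.INTER_CUBIC))
    for c,a in blobs(im,(20,120,90),(32,255,255),40):
        if 190<c[0]<420 and 200<c[1]<345:
            d=unproj("top",*c,.038)[:2]-C; t=np.radians(LANE); e=np.array([np.cos(t),np.sin(t)])
            print("yellow area",a,"station x,y",d@np.array([e[1],-e[0]]),d@e,"r",np.linalg.norm(d))
    m=measure(im); print("posts",m[0],"angle mod72 %.2f cost %.4f"%m[1:3]); return im
E
python3 - <<'E'
from h import *
th=-141.16
command_gripper(.5)
move_pose([*post(th),.15],q(th+90)); print(get_time())
movel([*post(th),.046],v=.15); print(get_time(),get_ft_force())
command_gripper(0); print(get_time(),get_grip_width()*88,get_ft_force(),get_ft_torque())
turn(th,th+5,1); print(get_time(),get_ft_force())
command_gripper(.5)
p=get_tcp_pos(); movel([p[0],p[1],.15],v=.2)
shot("s1"); print(get_time())
E
```

```text
3.5833
4.425 [-0.2894 -0.3822  0.2152]
5.0083 13.67071730644285 [-0.3847  0.1369  5.7634] [-0.1133  0.0783  0.0082]
5.2583 [-0.8693 -1.4739  6.8168]
yellow area 281 station x,y -0.0005591630627428579 -0.1461721281890612 r 0.1461731976890773
yellow area 281 station x,y -0.0004383721138544648 -0.26940641571288565 r 0.26940677236731514
posts 1 angle mod72 0.35 cost 0.0009
6.6333
```

View pics/s1.png

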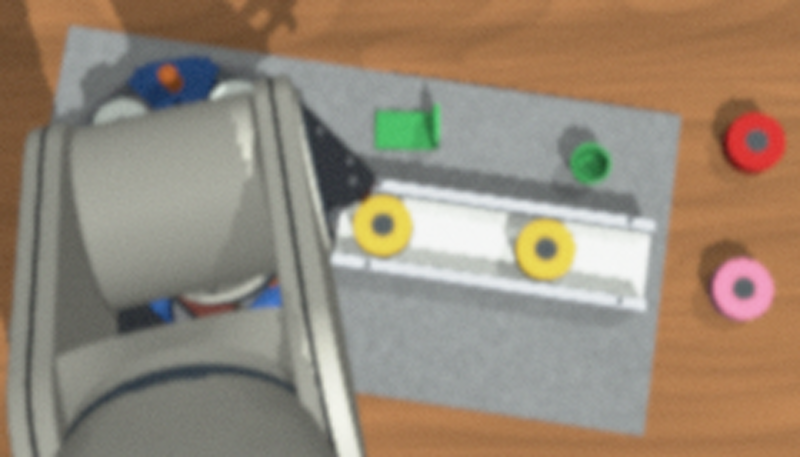

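The arm hides most of the carousel and only one post shows. I'll go to the pre-push pose above the lane and look again.

Run:
```python
from h import *
command_gripper(0)
move_pose([*lane(-.2),.12],q(LANE-90)); print(get_time(),get_tcp_pos()); shot("s2")
```

```text
8.3 [ 0.4971 -0.0314  0.12  ]
posts 5 angle mod72 -0.16 cost 0.0010
```

View pics/s2.png

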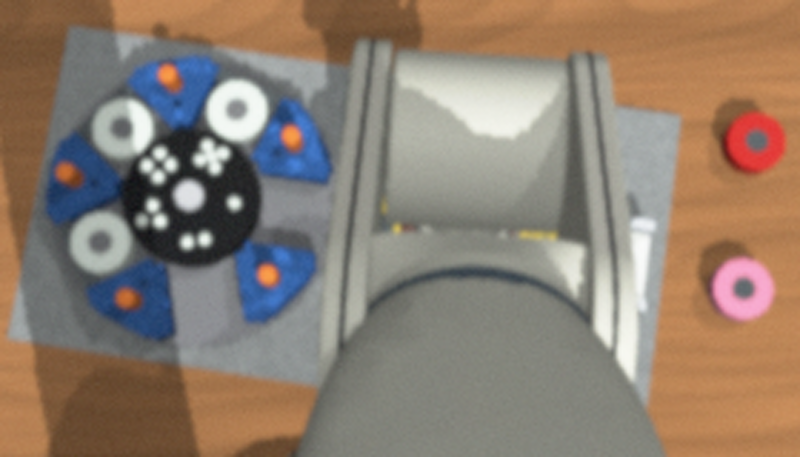

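All five posts are visible, and the one-dot pocket faces the lane to within 0.2°. Now I push the first disc.

Run:
```python
from h import *
def sy():
    p=np.array(get_tcp_pos())[:2]-C; t=np.radians(LANE); return p@np.array([np.cos(t),np.sin(t)]), p@np.array([np.sin(t),-np.cos(t)])
print(movel([*lane(-.2),.021],v=.12,until_force=8),get_ft_force())
print(movel([*lane(-.125),.021],v=.06,until_force=6),sy(),get_ft_force(),get_time())
print(movel([*lane(-.098),.021],v=.03,until_force=6),sy(),get_ft_force(),get_time())
```

```text
False [-0.3353  0.0932  0.4169]
False (np.float64(-0.1252562834875192), np.float64(-1.7073918584974382e-05)) [-0.2029  0.1535  0.9086] 10.725
True (np.float64(-0.10939016696296519), np.float64(-0.0008576474355753956)) [-0.9343 -3.1561 -0.4061] 11.3167
```

Run:
```python
from h import *
movel([*lane(-.2),.021],v=.15)
movel([*lane(-.2),.12],v=.2)
# clear view: go behind second disc, staying high
move_pose([*lane(-.32),.12],q(LANE-90)); print(get_time())
shot("s3")
```

```text
13.2583
yellow area 331 station x,y -0.001981927622436841 -0.07452594218379506 r 0.07455229101431386
yellow area 282 station x,y -0.0005765982843187583 -0.2696610585480075 r 0.26966167499816024
posts 5 angle mod72 -0.01 cost 0.0009
```

View pics/s3.png

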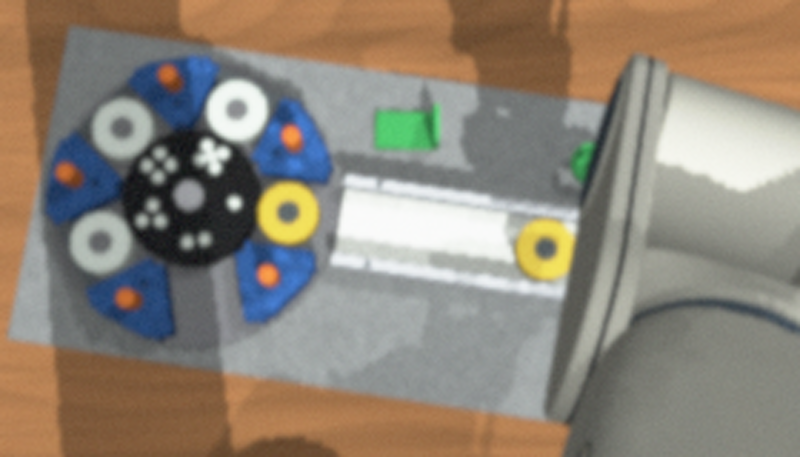

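The first disc is home at r = 74.6 mm, against the hub, with the carousel at 0°. Next I turn it +72°.

Run:
```python
from h import *
th=-136.2
command_gripper(.5)
move_pose([*post(th),.15],q(th+90))
movel([*post(th),.046],v=.15)
command_gripper(0); print(get_time(),get_grip_width()*88)
turn(th,th+72,6,v=.07); print(get_time(),get_ft_force(),get_grip_width()*88)
command_gripper(.5)
p=get_tcp_pos(); movel([p[0],p[1],.15],v=.2)
command_gripper(0)
move_pose([*lane(-.325),.12],q(LANE-90)); print(get_time())
shot("s4")
```

```text
16.625 13.193208571516013
19.125 [ 3.0241 -4.6842  6.7588] 13.613065530876435
22.2583
yellow area 325 station x,y 0.06898519588859818 -0.024524597541855545 r 0.07321484232297609
yellow area 278 station x,y -0.0004834328850042874 -0.269322780927008 r 0.26932321480632054
posts 5 angle mod72 0.21 cost 0.0012
```

View pics/s4.png

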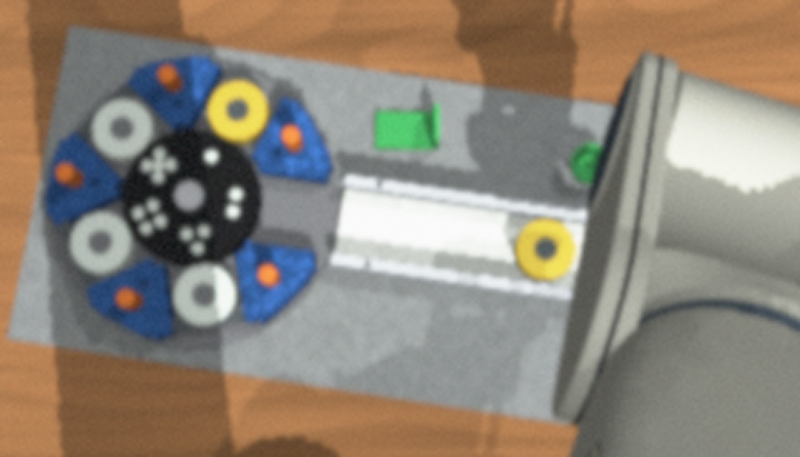

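The two-dot pocket now faces the lane (0.2° off), and the first disc is still seated. I push the second disc.

Run:
```python
from h import *
def sy():
    p=np.array(get_tcp_pos())[:2]-C; t=np.radians(LANE); return p@np.array([np.cos(t),np.sin(t)]), p@np.array([np.sin(t),-np.cos(t)])
print(movel([*lane(-.325),.021],v=.12,until_force=8),get_ft_force())
print(movel([*lane(-.125),.021],v=.07,until_force=6),sy(),get_ft_force(),get_time())
print(movel([*lane(-.098),.021],v=.03,until_force=6),sy(),get_ft_force(),get_time())
movel([*lane(-.2),.021],v=.15)
movel([*lane(-.2),.12],v=.2)
move_pose([*lane(-.325),.15],q(LANE-90)); print(get_time())
shot("s5")
```

```text
False [ 0.6606 -0.6066  0.0144]
False (np.float64(-0.12511232240749412), np.float64(3.921961626846698e-05)) [-0.0957 -0.7764 -0.2442] 26.2917
True (np.float64(-0.10939170314694394), np.float64(-0.0008658564892441433)) [-0.9201 -3.4793 -0.6087] 26.8833
28.85
yellow area 324 station x,y 0.06904055524294037 -0.02447341364686811 r 0.07324988903598564
yellow area 336 station x,y -0.0021004423732990944 -0.07440977573748561 r 0.07443941552340703
posts 5 angle mod72 0.05 cost 0.0011
```

View pics/s5.png

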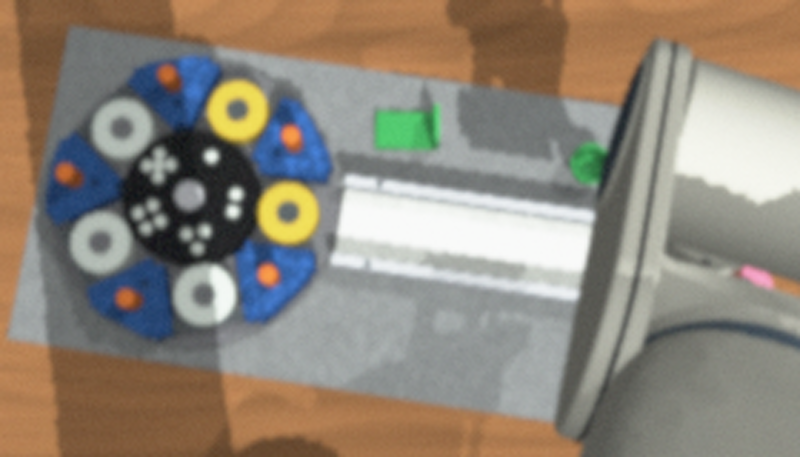

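Run:
```python
from h import *
im=read_camera("side"); cv2.imwrite("pics/side1.png",im[:,:,::-1]); print(get_tcp_pos(),get_ft_force(),get_time())
```

```text
[ 0.4745 -0.1537  0.1488] [-0.0749  0.1572 -0.153 ] 28.95
```

View pics/side1.png

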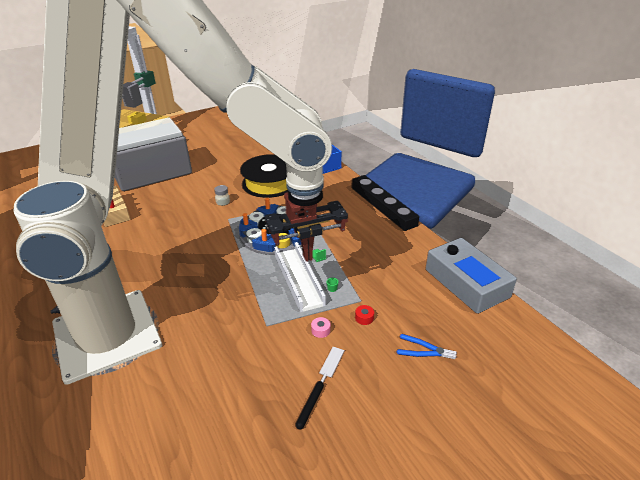

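The side view shows the gripper clear above the lane (fingers at about (305,255)), the near yellow disc low in its pocket at (284,240), and the bystanders in place.

```bash
python3 -c "
from station import *
print(job_done(),get_time())"
```

```text
the job is handed in; nothing more can be done
the job is handed in; nothing more can be done
```

Both yellow discs are loaded in the order asked, and I handed the job in at about 29 s of the 70 s allowed.

- **One-dot pocket:** I pinched the post between pockets one and two and turned the carousel +5° to bring this pocket to the lane. The nearer disc was then pushed in until it met the hub.
- **Two-dot pocket:** I turned the carousel +72° by the same post and pushed the second disc home the same way.

**Last checks:**
- **Top view, discs:** the disc centres measured 73.2 mm and 74.4 mm from the carousel's axis, against 75 mm nominal. The shortfalls of 1.8 and 0.6 mm are within the 2 mm camera calibration.
- **Top view, carousel:** it was within 0.1° of the two-dot position.
- **Pushes:** both met the hub at the same finger position, within 0.1 mm.
- **Robot:** the gripper was empty and touching nothing, about 150 mm above the bench.
- **Bystanders:** none looked moved in the last pictures, though I did not measure them.

In the last side picture the gripper hid part of the carousel, so how flat the first disc lies rests on the top view alone. No check failed.

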